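Find the stamped crate and send it to dispatch

ROBOT

A 6-joint arm with a two-finger parallel gripper is mounted at the origin on the work surface. World frame = base frame: x ahead of the robot, y to its left, z up, the work surface at z = 0. Lengths are in m, angles in rad, forces in N, time in s.
With the tool pointing down it reaches from about 0.375 to 0.75 m from the base axis. Payload 9 kg.
Tool frame: the origin (TCP) lies midway between the tips of the shut fingers; the grasp point (between the pads) lies 19 mm behind it; x points along the fingers, y is the direction in which the jaws open and shut, and the axes are right-handed (so a half turn about x gives the same grasp; the last joint's range is limited). The gripper opens to 85 mm and grips with 20 to 120 N. Pads are 22 mm wide; open, the fingers measure 114 mm over their backs; the gripper's body (76 mm by 85 mm) begins 54 mm behind the grasp point. The pads swing forward as they close: fully open they stand 13 mm farther back than shut.
Start: joints at [-0.218, 0.104, 0.097, 1.564, 0, 1.353], TCP at [0.6, 0, 0.231] pointing down, gripper open.
Joint ranges: [-2.99, 2.99], [-0.84, 1.86], [-1.1, 1.16], [-1.84, 2.11], [-1.51, 1.56], [-3.14, 3.14]. Speed limits (rad/s): [2.22, 2.22, 2.57, 3.14, 3.14, 3.14].

INTERFACE

Orientations are given as a rotation vector (axis times angle).
In Python, from plant import * gives the robot as it stands. The module is installed in compiled form; this text tells all that it offers.
- The arm moves only by the tool carry_out, never from a script. Its argument "plan" is a list that holds one entry, the list of rows, each a list of 5 numbers: the shift along the tool's x, y, z in units of 50 mm (1.0 is 50 mm), then the turn about the tool's x in units of 6 degrees (1.0 is 6 degrees), then the finger opening in mm, from 0 to 85.4. A call has 1 to 8 rows; each row is the pose to reach, as a shift and turn from the pose commanded when the call began, along the tool's axes at that moment; what a row does not reach only later rows make up. A row lasts 1/10 s, in which the tool goes at most 50 mm and 8.59 degrees, less where a joint would pass 70% of its speed; a pose out of reach is approached as far as the arm can. A call with a gripper value outside its range is refused whole. The fingers move at their own pace and stop on an object; the grip force is fixed at half the most. Time passes only in rows, so rows that repeat a pose let the fingers close. It gives the time, the measured TCP pose, the force and the opening at its end, in the units of the state.
- read_state(): the state, without advancing time (a new reading comes with each control period).
- grab_frame(name): name is "scene" or "side" or "wrist"; returns a dict with "pixels" (480x640x3 uint8, red, green, blue), "fx", "fy", "cx", "cy" (pixels), "origin" and "rotation" of the camera in the world. Camera axes: x right, y down, z forward; pixel columns grow to the right and rows downward; lengths in m; the calibration is good to about 2 mm. The wrist camera is an equidistant fisheye: a pixel r from the principal point sees the ray r / f radians off the axis. A picture is of the moment at which its call begins. There is no depth.
- job_done(): hands the job in, once; it reports no verdict.
The state is a dict: "time": time; "joint_positions": joint angles; "qvel": joint speeds; "tau": joint torques, N m; "eef_pos": TCP position; "eef_rot": TCP orientation; "ft_force": force on the tool from outside, world axes, zero at the start; "torque": the same for the moment, N m; "width": finger opening in m.
Only numpy, scipy, OpenCV 4.12 (cv2) and the standard library are available. Lean on these libraries where they do the work, as an engineer would, in place of code of your own. Each camera call takes 0.05 s, during which the arm holds its last target.

TASK

Tip both plywood crates over towards the robot, so that each lies on its long side with its top facing the robot and its underside facing away from it, and see which one carries the stamp underneath. With both lying, push the stamped crate with the fingers towards the robot until all of it has just crossed the pale tape line on the bench (stopping within about 3 cm of it), roughly square to the line, and leave the other crate lying behind where it fell. Lift nothing, and do not disturb the other things on the bench.

Things in the scene. Friction and masses are not known exactly. Their poses are not given: they have to be found in the camera images.
- crate_p: one of two like plywood crates, closed, 80 mm deep (own x) x 130 wide (y) x 120 tall (z), 0.35 to 0.7 kg, weight in the middle, loose, a long face towards the robot. Origin: centre of its underside; z points to its top, x away from the robot while it stands, straight up once it lies as wanted. Bench friction 0.5 to 0.7: pulled at the far face 100 mm up it tips over, pulled low it slides
- crate_q: one of two like plywood crates, closed, 80 mm deep (own x) x 130 wide (y) x 120 tall (z), 0.35 to 0.7 kg, weight in the middle, loose, a long face towards the robot. Origin: centre of its underside; z points to its top, x away from the robot while it stands, straight up once it lies as wanted. Bench friction 0.5 to 0.7: pulled at the far face 100 mm up it tips over, pulled low it slides
- crate_p_mid (a point): middle of the crate crate_p (60 mm above its underside, along its z)
- crate_q_mid (a point): middle of the crate crate_q (60 mm above its underside, along its z)
- stamp (a point): centre of the stamp, a black ring 63 mm across with a straight bar through it, in the middle of the underside of the one stamped crate (the other's underside is bare wood); out of sight while that crate stands
- line: dispatch line: flat strip of pale tape stuck to the bench between robot and crates, 25 mm wide, 760 mm long, with two short tape ends turned towards the robot. Origin: middle of the edge nearer the robot; own y runs along the line, own x points away from the robot. A crate has crossed when all of it is on the negative x side
- pot: small white closed jar with a black cap, 38 mm across, 75 mm tall, standing between the crates; bystander, origin under its centre
- rib_a: bent aluminium rib, 130 x 50 x 25 mm, left of the crates; bystander, origin under its centre
- rib_b: bent aluminium rib, 150 x 50 x 25 mm, right of the crates; bystander, origin under its centre
- tape: roll of pale masking tape lying flat behind the gap between the crates, 80 mm across, 25 mm high; bystander, origin under its centre
- cup: brown paper cup, 74 mm across, 90 mm tall, left of the crates; bystander, origin under its centre
Things that resemble listed ones, but are neither listed nor needed, are in the scene too. Leave any orange or purple look-alike of the crate_p alone.

How it is judged:
On the way:
1. both crates lie on their long sides, tops towards the robot, the stamped one not yet across the line (angle between crate_p's own z axis and vertical between 1.4 and 1.74 rad and angle between each of crate_p, crate_q's own x axis and vertical below 0.2 rad and angle between crate_q's own z axis and vertical between 1.4 and 1.74 rad and x of crate_p in the frame of line above 0.02 m), for 0.3 s.
At the end, for the whole second after the job is handed in: Both crates lie still, tops towards the robot. Middle of the stamped crate's underside 0 to 45 mm past the line's edge nearer the robot, between the line's ends, crate square to the line within 12 degrees. Other crate's underside over 20 mm short of that edge (angle between crate_p's own z axis and vertical between 1.4 and 1.74 rad and angle between each of crate_p, crate_q's own x axis and vertical below 0.2 rad and angle between crate_q's own z axis and vertical between 1.4 and 1.74 rad and x of crate_p in the frame of line between -0.045 and 0 m and angle between the z axis of crate_p and the x axis of line, either way round below 0.22 rad and y of crate_p in the frame of line between -0.35 and 0.35 m and x of crate_q in the frame of line above 0.02 m and linear speed of each of crate_p, crate_q below 0.02 m/s); the robot touches nothing.
It fails at once if a crate is lifted off the bench (its middle more than 95 mm above it; tipping raises it to 72 mm) (height (world z) of any of crate_p_mid, crate_q_mid above 0.095 m).
It fails at once if the unstamped crate is pushed over the line (x of crate_q in the frame of line below 0 m).
It fails at once if the unstamped crate is shoved far from its place (its middle more than 200 mm from its start; tipping it over moves it about 100 mm) (distance of crate_q_mid from where it was at the start of the episode above 0.2 m).
It fails at once if a bystander is moved by more than 30 mm (distance of any of pot, rib_a, rib_b, tape, cup from where it was at the start of the episode above 0.03 m).
It also fails if it takes over 61 s, if anything falls off the work surface, if the arm or the gripper's body presses on something with over 40 N, if the wrist force passes 120 N, or if a joint passes its speed limit or range.

## Working session

There is one attempt and no reset: what is moved stays moved. The work goes in short steps, Python scripts to look and compute and a tool call to move; the robot and the scene stay as the last step left them, time stands still between calls to the robot, and variables do not carry over. Pictures are saved under pics/ and viewed, and the job is handed in when it is done.

Besides the shell and the picture viewer there is one more tool, called after "Request:" by a JSON object that holds its "op" and its "data", one argument or row to a line. carry_out: Moves the arm, as the interface text tells. Its arguments: {"type":"object","properties":{"plan":{"type":"array"}},"required":["plan"]}

```bash
mkdir -p pics
python3 - <<'E'
from plant import *
import cv2,numpy as np
s=read_state();print(s['time'],s['eef_pos'],s['eef_rot'],s['width'])
for n in("scene","side","wrist"):
    f=grab_frame(n);cv2.imwrite(f"pics/{n}0.png",f["pixels"][:,:,::-1]);print(n,f["fx"],f["cx"],f["cy"],f["origin"],np.round(f["rotation"],3).tolist())
E
```

```text
0.0 [5.99661826e-01 6.54827096e-05 2.30525376e-01] [ 1.20882896  1.21036568 -1.2100536 ] 0.08546620617513391
scene 468.3871672601383 315.02446582969384 241.11170636597072 [0.88058509 0.73113158 0.80569016] [-0.641, -2.612, 1.172]
side 557.1554991699472 329.65232045010254 235.95101097551762 [-0.06364604 -0.77551124  0.81789737] [-2.175, 0.635, -0.335]
wrist 371.64829954431775 312.47990184082136 244.27722788170732 [0.60050201 0.08388635 0.3723921 ] [2.813, 0.0, -0.002]
```

View pics/scene0.png

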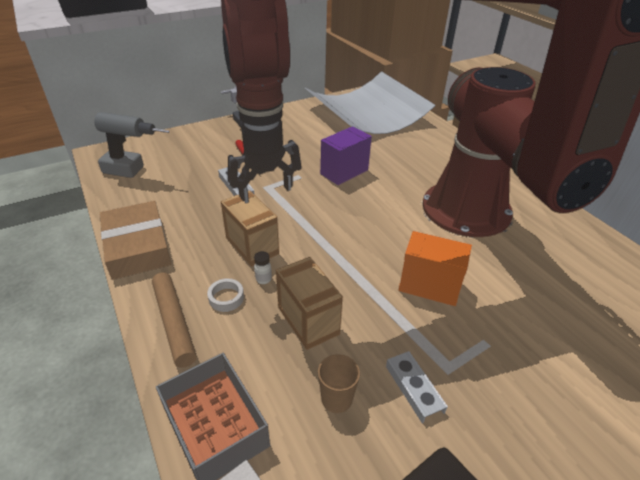

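View pics/side0.png

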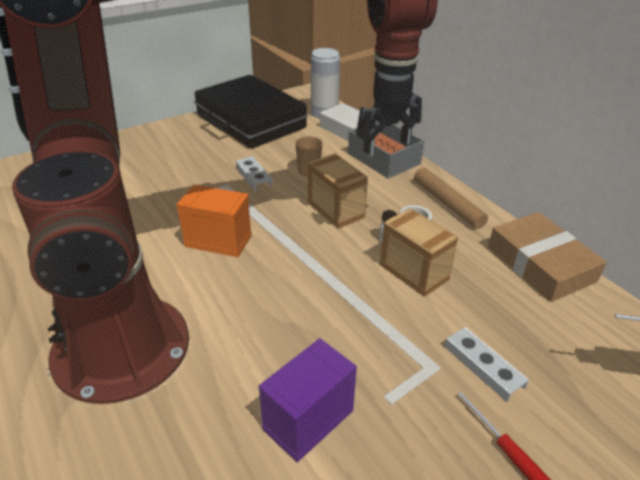

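View pics/wrist0.png

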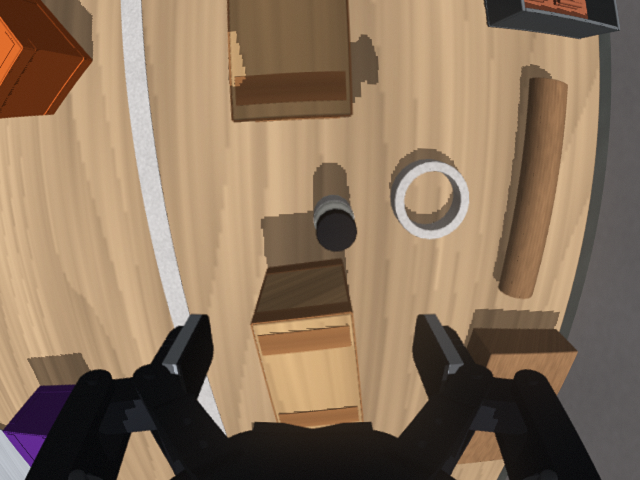

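```bash
python3 -c "
from scipy.spatial.transform import Rotation as R
print(R.from_rotvec([1.209,1.21,-1.21]).as_matrix().round(2))"
```

```text
[[-0.  1. -0.]
 [ 0. -0. -1.]
 [-1. -0. -0.]]
```

```bash
cat > h.py <<'E'
import cv2,numpy as np
from scipy.spatial.transform import Rotation as R
def ray(f,u,v,fish=False):
    x=(u-f["cx"])/f["fx"];y=(v-f["cy"])/f["fy"]
    if fish:
        t=np.hypot(x,y);s=np.sin(t)/t if t>1e-9 else 1;d=np.array([x*s,y*s,np.cos(t)])
    else: d=np.array([x,y,1.])
    r=np.array(f["rotation"]);M=R.from_rotvec(r).as_matrix() if r.ndim==1 else r
    return np.array(f["origin"]),M@d
def onz(f,u,v,z,fish=False):
    o,d=ray(f,u,v,fish);return o+d*(z-o[2])/d[2]
def proj(f,p):
    M=R.from_rotvec(f["rotation"]).as_matrix();c=M.T@(np.array(p)-f["origin"])
    return c[0]/c[2]*f["fx"]+f["cx"],c[1]/c[2]*f["fy"]+f["cy"]
E
python3 - <<'E'
import cv2
a=cv2.imread('pics/scene0.png')[180:360,180:400];cv2.imwrite('pics/sc_crop.png',cv2.resize(a,None,fx=3.3,fy=3.3,interpolation=2))
a=cv2.imread('pics/side0.png')[140:300,280:480];cv2.imwrite('pics/si_crop.png',cv2.resize(a,None,fx=3.5,fy=3.5,interpolation=2))
E
```

```text
(no output)
```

View pics/sc_crop.png

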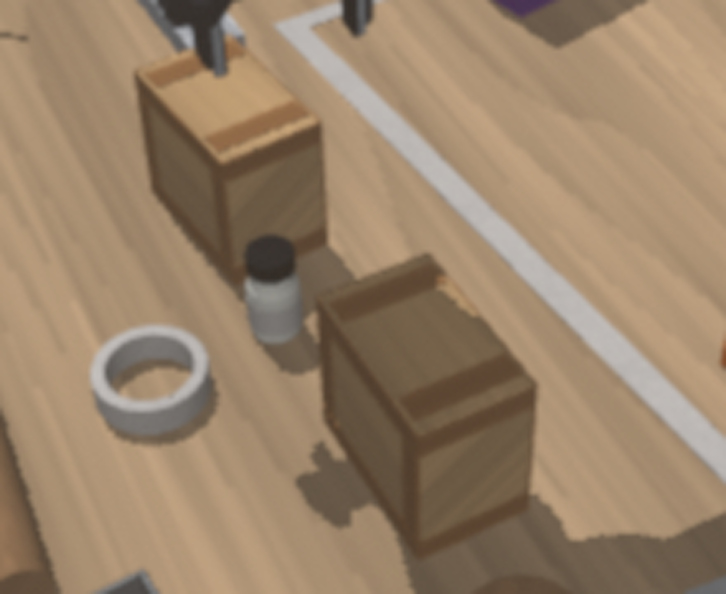

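View pics/si_crop.png

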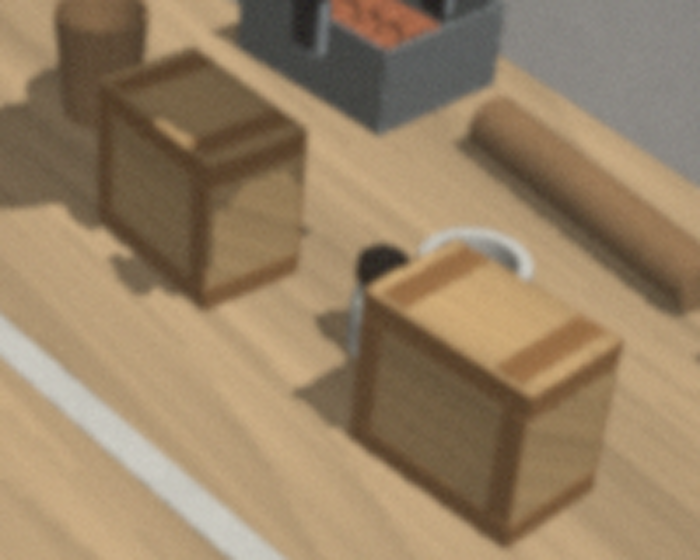

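Run:
```python
from plant import *
from h import *
sc=grab_frame("scene");si=grab_frame("side")
S=lambda u,v,z:onz(sc,180+u/3.3,180+v/3.3,z)
D=lambda u,v,z:onz(si,280+u/3.5,140+v/3.5,z)
for n,a,b in [("A",dict(fr=(320,297),nr=(432,258),nl=(535,385),fl=(415,435)),dict(nl=(100,87),fl=(193,48),fr=(305,128),nr=(202,178))),
 ("B",dict(fr=(137,72),nl=(322,125),fl=(220,165)),dict(nl=(368,290),fl=(460,242),fr=(622,343),nr=(527,403)))]:
  for k in b: print(n,k,S(*a[k],.12).round(3)[:2] if k in a else None,D(*b[k],.12).round(3)[:2])
for n,u,v,z in[("tape",226,289,.025),("cup",338,365,.09),("pot",262,258,.075),("cartonNear",165,243,.06),("caseNL",268,435,.05),("caseNR",217,356,.05)]:print(n,onz(sc,u,v,z).round(3))
# line edges
for n,f in(("sc",sc),("si",si)):
  p=f["pixels"].astype(int);m=((p.min(2)>135)&(p.max(2)-p.min(2)<30)).astype(np.uint8)
  c,_=cv2.findContours(m,cv2.RETR_EXTERNAL,cv2.CHAIN_APPROX_NONE)
  for q in sorted(c,key=cv2.contourArea)[-4:]:
    w=np.array([onz(f,u,v,0)[:2] for u,v in q[:,0]]);
    w=w[(w[:,0]>.3)&(w[:,0]<.6)&(abs(w[:,1])<.45)]
    if len(w)<50: continue
    print(n,len(w),w.min(0).round(3),w.max(0).round(3))
    for y0 in np.arange(-.35,.36,.1):
      e=w[abs(w[:,1]-y0)<.015]
      if len(e): print("  y",round(y0,2),np.percentile(e[:,0],[5,95]).round(4))
```

```text
A nl [0.541 0.218] [0.533 0.202]
A fl [0.621 0.22 ] [0.616 0.212]
A fr [0.623 0.093] [0.622 0.087]
A nr [0.545 0.094] [0.531 0.074]
B nl [ 0.551 -0.062] [ 0.549 -0.076]
B fl [ 0.631 -0.054] [ 0.627 -0.067]
B fr [ 0.646 -0.181] [ 0.644 -0.193]
B nr None [ 0.561 -0.204]
tape [0.714 0.008 0.025]
cup [0.614 0.332 0.09 ]
pot [0.621 0.001 0.075]
cartonNear [ 0.8   -0.167  0.06 ]
caseNL [0.77  0.373 0.05 ]
caseNR [0.794 0.187 0.05 ]
sc 333 [ 0.388 -0.362] [0.473 0.278]
  y -0.35 [0.4098 0.4719]
  y -0.25 [0.4379 0.4637]
  y -0.15 [0.4265 0.4534]
  y -0.05 [0.4179 0.4435]
  y 0.05 [0.4087 0.4355]
  y 0.15 [0.398 0.425]
  y 0.25 [0.3889 0.4149]
si 134 [ 0.53  -0.449] [ 0.59  -0.307]
  y -0.35 [0.5313 0.585 ]
si 472 [ 0.349 -0.368] [0.472 0.276]
  y -0.35 [0.3497 0.472 ]
  y -0.25 [0.4369 0.4631]
  y -0.15 [0.4271 0.4532]
  y -0.05 [0.4184 0.4441]
  y 0.05 [0.4073 0.4342]
  y 0.15 [0.3988 0.4237]
  y 0.25 [0.3913 0.4132]
```

Request:
{"op": "carry_out", "data": {
  "plan": [
    [[0,0.3,-0.8,-1.4,85],[0,0.6,-1.6,-2.8,85],[0,0.9,-2.4,-4.2,85],[0,1.0,-3.05,-5.6,85],[0,1.0,-3.05,-7.0,85],[0,1.0,-3.05,-8.4,85],[0,1.0,-3.05,-9.8,85],[0,1.0,-3.05,-11.2,85]]
  ]
}}

```text
time: 1.05
eef_pos: [0.6499, 0.1527, 0.2311]
eef_rot: [0.307, 1.549, -0.307]
ft_force: [0.4, 0.1, -0.7]
width: 0.0851
```

```bash
cat > st.py <<'E'
from plant import *
from h import *
s=read_state();print(s['time'],s['eef_pos'].round(4) if hasattr(s['eef_pos'],'round') else s['eef_pos'],s['width'],s['ft_force'])
M=R.from_rotvec(s['eef_rot']).as_matrix();print(M.round(3).tolist(),'toolz yaw deg',np.degrees(np.arctan2(M[1,2],M[0,2])),'q6',s['joint_positions'][5])
E
python3 st.py
```

```text
1.05 [0.6499 0.1527 0.2311] 0.08508165669576724 [ 0.40112177  0.11671151 -0.73558872]
[[-0.0, 0.382, 0.924], [-0.0, 0.924, -0.382], [-1.0, -0.0, -0.0]] toolz yaw deg -22.434115934450016 q6 0.4269761677511367
```

Request:
{"op": "carry_out", "data": {
  "plan": [
    [[0,0,0,-1.3,85],[0,0,0,-2.6,85],[0,0,0,-4.0,85],[0.6,0,0,-4.0,85],[1.2,0,0,-4.0,85],[1.8,0,0,-4.0,85],[2.4,0,0,-4.0,85],[2.8,0,0,-4.0,85]]
  ]
}}

```text
time: 1.85
eef_pos: [0.6488, 0.1525, 0.0885]
eef_rot: [-0.016, 1.573, 0.016]
ft_force: [0.5, 0.7, 0.6]
width: 0.0851
```

```bash
python3 st.py
python3 - <<'E'
from plant import *
import cv2
for n in("scene","side"):
    f=grab_frame(n);cv2.imwrite(f"pics/{n}1.png",f["pixels"][:,:,::-1])
a=cv2.imread('pics/scene1.png')[120:390,160:460];b=cv2.imread('pics/side1.png')[60:330,240:540]
cv2.imwrite('pics/c1.png',cv2.resize(cv2.hconcat([a,b]),(800,360)))
E
```

```text
1.85 [0.6488 0.1525 0.0885] 0.08514662979565545 [0.47050111 0.68542203 0.56681044]
[[-0.003, -0.021, 1.0], [-0.0, 1.0, 0.021], [-1.0, -0.0, -0.003]] toolz yaw deg 1.19852048083298 q6 0.014170711311066527
```

View pics/c1.png

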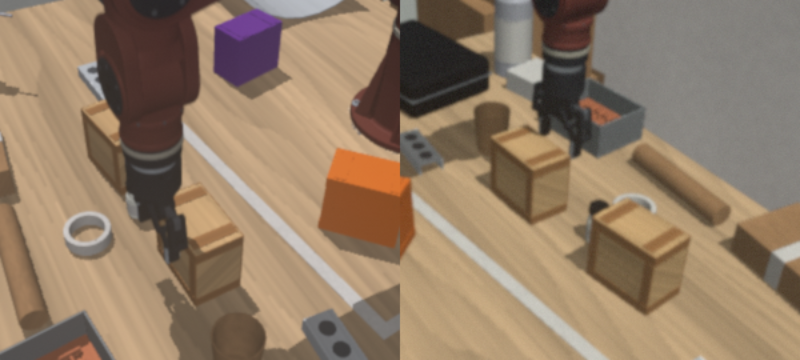

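Request:
{"op": "carry_out", "data": {
  "plan": [
    [[0,0,-0.2,0,85],[0,0,-0.35,0,85],[0,0,-0.5,0,85],[0,0,-0.65,0,85],[0,0,-0.8,0,85],[0,0,-0.95,0,85],[0,0,-1.05,0,85],[0,0,-1.05,0,85]]
  ]
}}

```text
time: 2.75
eef_pos: [0.5963, 0.1516, 0.0909]
eef_rot: [-0.016, 1.572, 0.017]
ft_force: [1.4, 0.4, 0.3]
width: 0.0851
```

```bash
cat > pic.py <<'E'
import sys
from plant import *
import cv2
t=sys.argv[1]
for n in("scene","side"):
    f=grab_frame(n);cv2.imwrite(f"pics/{n}{t}.png",f["pixels"][:,:,::-1])
a=cv2.imread(f'pics/scene{t}.png')[120:390,160:460];b=cv2.imread(f'pics/side{t}.png')[60:330,240:540]
cv2.imwrite(f'pics/c{t}.png',cv2.resize(cv2.hconcat([a,b]),(800,360)))
E
python3 pic.py 2
```

```text
(no output)
```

View pics/c2.png

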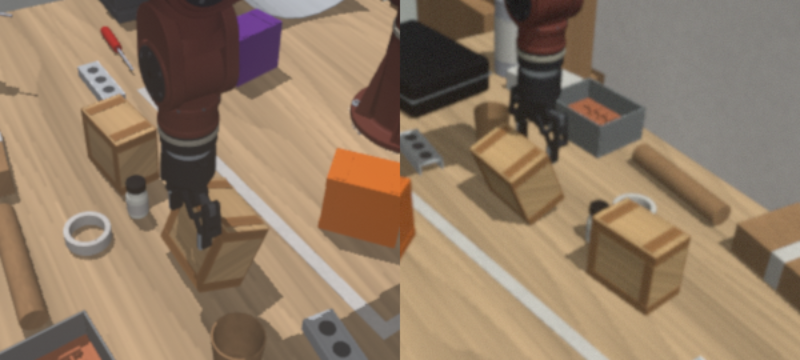

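The left crate is tipping (about 20° tilt, right panel around (515,175)), without sliding. I continue.

Request:
{"op": "carry_out", "data": {
  "plan": [
    [[0,0,-0.1,0,85],[0,0,-0.2,0,85],[0,0,-0.3,0,85],[0,0,-0.4,0,85],[0,0,-0.5,0,85],[0,0,-0.6,0,85],[0,0,-0.6,0,85],[0,0,-0.6,0,85]]
  ]
}}

```text
time: 3.65
eef_pos: [0.5675, 0.1508, 0.0913]
eef_rot: [-0.016, 1.571, 0.016]
ft_force: [0.2, -0.3, 0.4]
width: 0.0851
```

```bash
python3 pic.py 3
```

```text
(no output)
```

View pics/c3.png

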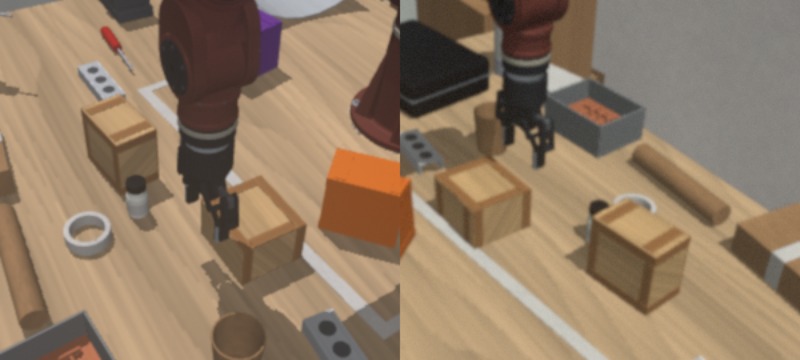

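Request:
{"op": "carry_out", "data": {
  "plan": [
    [[-0.8,0,0.2,0,85],[-1.6,0,0.5,0,85],[-2.2,-0.6,1.0,-0.3,85],[-2.2,-1.4,1.4,-0.6,85],[-2.2,-2.3,1.85,-0.9,85],[-2.2,-3.2,1.9,-0.9,85],[-2.2,-4.1,1.95,-0.9,85],[-2.2,-5.0,1.95,-0.9,85]]
  ]
}}

```text
time: 4.55
eef_pos: [0.6705, -0.0991, 0.201]
eef_rot: [-0.09, 1.569, 0.091]
ft_force: [0.9, -0.0, 0.6]
width: 0.0851
```

```bash
python3 st.py;python3 pic.py 4
```

```text
4.55 [ 0.6705 -0.0991  0.201 ] 0.08507221549850871 [ 0.86219848 -0.01144332  0.62748068]
[[-0.0, -0.115, 0.993], [0.0, 0.993, 0.115], [-1.0, 0.0, -0.0]] toolz yaw deg 6.602359585616289 q6 -0.4543521268767521
```

View pics/c4.png

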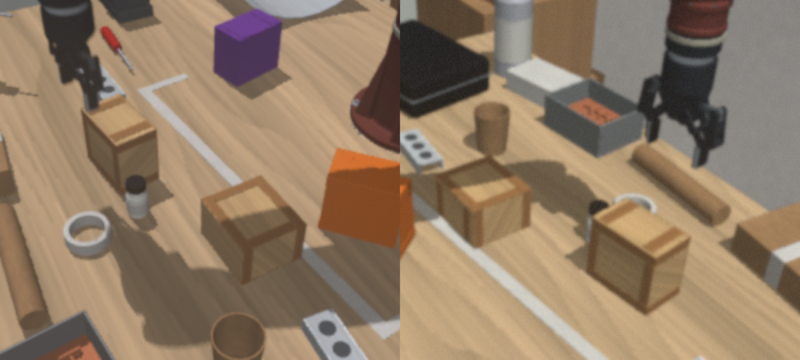

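Run:
```python
import cv2
a=cv2.imread('pics/scene4.png')[240:340,300:400];cv2.imwrite('pics/z4.png',cv2.resize(a,(600,600),interpolation=2))
```

```text
(no output)
```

View pics/z4.png

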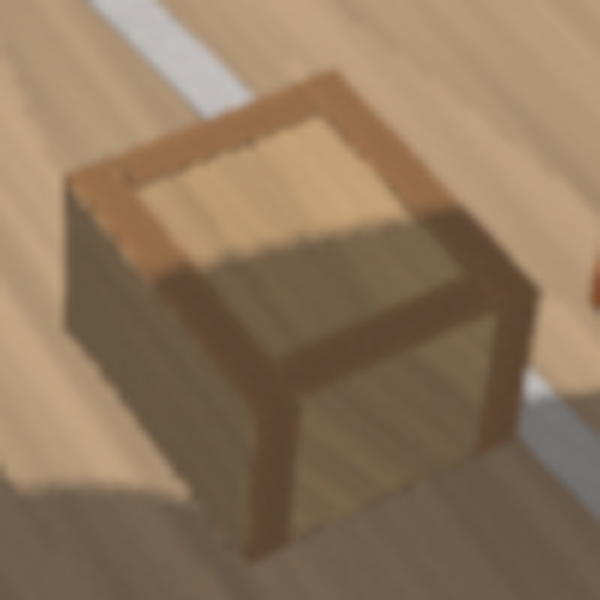

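Request:
{"op": "carry_out", "data": {
  "plan": [
    [[0,-0.42,-0.05,0,85],[0.5,-0.42,-0.05,0,85],[1.1,-0.42,-0.05,0,85],[1.7,-0.42,-0.05,0,85],[2.25,-0.42,-0.05,0,85],[2.25,-0.42,-0.1,0,85],[2.25,-0.42,-0.2,0,85],[2.25,-0.42,-0.3,0,85]]
  ]
}}

```text
time: 5.45
eef_pos: [0.6585, -0.12, 0.0911]
eef_rot: [-0.092, 1.566, 0.09]
ft_force: [0.8, -0.2, -0.3]
width: 0.0854
```

```bash
python3 st.py;python3 pic.py 5
```

```text
5.45 [ 0.6585 -0.12    0.0911] 0.08536529311302096 [ 0.79751074 -0.21333917 -0.32088031]
[[0.003, -0.115, 0.993], [-0.001, 0.993, 0.115], [-1.0, -0.001, 0.002]] toolz yaw deg 6.625714721099677 q6 -0.490795483122137
```

View pics/c5.png

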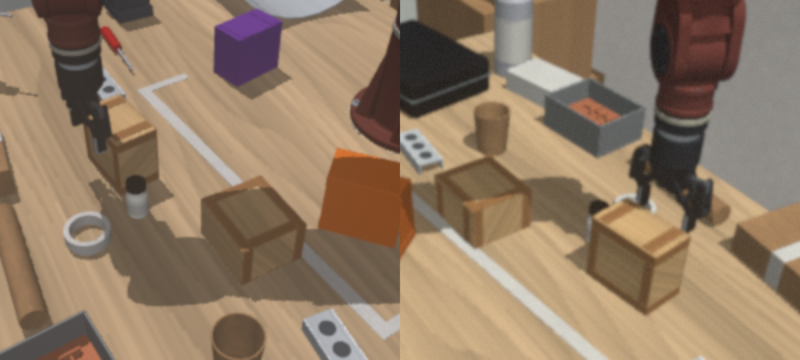

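Request:
{"op": "carry_out", "data": {
  "plan": [
    [[0,0,-0.15,0,85],[0,0,-0.3,0,85],[0,0,-0.45,0,85],[0,0,-0.6,0,85],[0,0,-0.75,0,85],[0,0,-0.9,0,85],[0,0,-1.0,0,85],[0,0,-1.1,0,85]]
  ]
}}

```text
time: 6.35
eef_pos: [0.6022, -0.126, 0.0885]
eef_rot: [-0.09, 1.57, 0.091]
ft_force: [0.3, 0.6, 2.7]
width: 0.0851
```

Request:
{"op": "carry_out", "data": {
  "plan": [
    [[0,0,-0.1,0,85],[0,0,-0.2,0,85],[0,0,-0.3,0,85],[0,0,-0.4,0,85],[0,0,-0.4,0,85],[0,0,-0.4,0,85]]
  ]
}}

```text
time: 6.95
eef_pos: [0.5832, -0.1283, 0.0888]
eef_rot: [-0.09, 1.569, 0.09]
ft_force: [0.0, -0.4, -0.2]
width: 0.0849
```

```bash
python3 st.py;python3 pic.py 6
```

```text
6.95 [ 0.5832 -0.1283  0.0888] 0.08493907151326449 [ 0.0158852  -0.36372864 -0.23637063]
[[0.0, -0.115, 0.993], [0.0, 0.993, 0.115], [-1.0, 0.0, 0.0]] toolz yaw deg 6.5937508410042085 q6 -0.5504775188831306
```

View pics/c6.png

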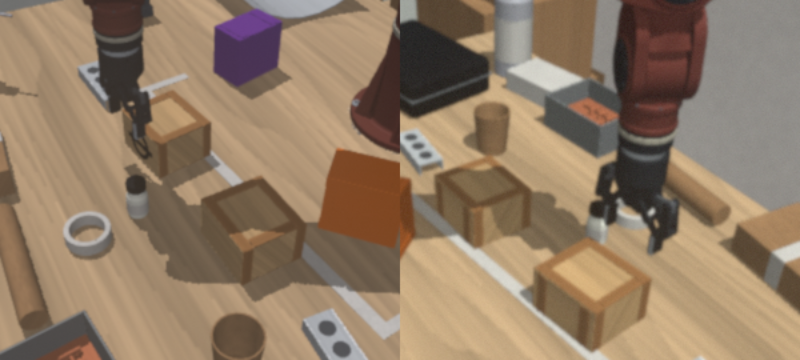

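Request:
{"op": "carry_out", "data": {
  "plan": [
    [[-0.6,0,0.3,0,85],[-1.2,0,0.6,0,85],[-2.0,0,0.6,0,85],[-2.8,0,0.6,0,85]]
  ]
}}

```text
time: 7.45
eef_pos: [0.6131, -0.1246, 0.2298]
eef_rot: [-0.091, 1.57, 0.091]
ft_force: [1.0, 0.0, 0.4]
width: 0.0848
```

```bash
python3 pic.py 7
python3 - <<'E'
import cv2
a=cv2.imread('pics/scene7.png')[180:280,190:290];b=cv2.imread('pics/side7.png')[220:340,320:440]
cv2.imwrite('pics/z7.png',cv2.hconcat([cv2.resize(x,(400,400),interpolation=2) for x in (a,b)]))
E
```

```text
(no output)
```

View pics/z7.png

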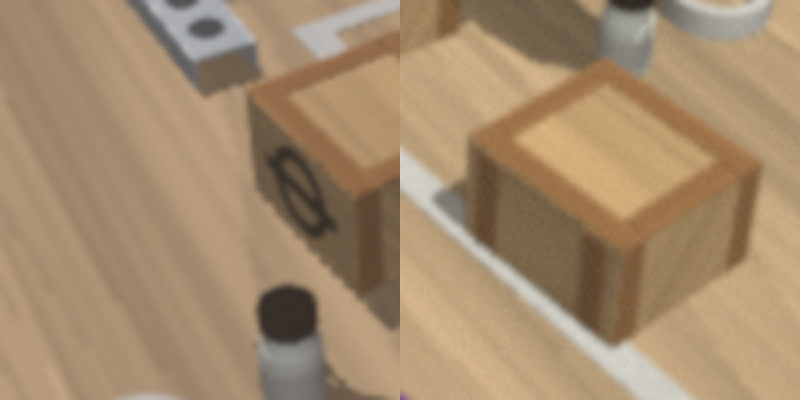

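Run:
```python
from plant import *
from h import *
sc=grab_frame("scene");si=grab_frame("side")
for k,(u,v) in dict(nl=(70,138),fl=(210,60),fr=(360,165),nr=(228,247)).items(): print(k,onz(si,320+u*.3,220+v*.3,.08).round(3))
for k,(u,v) in dict(fr=(250,95),fl=(358,195)).items(): print('sc',k,onz(sc,190+u/4,180+v/4,.08).round(3))
print(onz(si,320+212*.3,220+347*.3,0))
```

```text
nl [ 0.43  -0.091  0.08 ]
fl [ 0.548 -0.076  0.08 ]
fr [ 0.563 -0.202  0.08 ]
nr [ 0.454 -0.216  0.08 ]
sc fr [ 0.565 -0.191  0.08 ]
sc fl [ 0.545 -0.069  0.08 ]
[ 0.45006269 -0.21642914  0.        ]
```

Run:
```python
from plant import *
from h import *
si=grab_frame("side");sc=grab_frame("scene")
for u,v in[(298,454),(353,403),(266,428)]: print(onz(si,u,v,0).round(3))
p=cv2.cvtColor(sc["pixels"],cv2.COLOR_RGB2HSV);m=cv2.inRange(p,(125,80,30),(155,255,255));print(cv2.boundingRect(m))
for u,v in[(346,182),(370,160),(322,170)]: print('sc',onz(sc,u,v,0).round(3))
```

```text
[ 0.168 -0.363  0.   ]
[ 0.295 -0.333  0.   ]
[ 0.147 -0.295  0.   ]
(321, 127, 50, 57)
sc [ 0.237 -0.265  0.   ]
sc [ 0.103 -0.338  0.   ]
sc [ 0.27  -0.357  0.   ]
```

Request:
{"op": "carry_out", "data": {
  "plan": [
    [[-0.05,-0.1,0.0,0.15,85]]
  ]
}}

```text
time: 7.85
eef_pos: [0.6129, -0.1292, 0.2295]
eef_rot: [-0.077, 1.572, 0.079]
ft_force: [-1.0, 0.1, -0.5]
width: 0.0849
```

```bash
python3 st.py
```

```text
7.85 [ 0.6129 -0.1292  0.2295] 0.08491596493667315 [-1.00317171  0.11789279 -0.47504543]
[[-0.003, -0.099, 0.995], [0.001, 0.995, 0.099], [-1.0, 0.002, -0.002]] toolz yaw deg 5.704920929002731 q6 -0.5158421845467535
```

Request:
{"op": "carry_out", "data": {
  "plan": [
    [[0.7,0,0,0,85],[1.4,0,0,0,85],[2.1,0,0,0,85],[2.8,0,0,0,85],[3.4,0,0,0,85],[3.9,0,0,0,85],[4.1,0,0,0,85],[4.1,0,0,0,85]]
  ]
}}

```text
time: 8.65
eef_pos: [0.6122, -0.1294, 0.0244]
eef_rot: [-0.076, 1.573, 0.079]
ft_force: [0.3, 0.4, 0.3]
width: 0.0851
```

Request:
{"op": "carry_out", "data": {
  "plan": [
    [[0,0,-0.2,0,85],[0,0,-0.4,0,85],[0,0,-0.6,0,85],[0,0,-0.8,0,85],[0,0,-1.0,0,85],[0,0,-1.2,0,85],[0,0,-1.4,0,85],[0,0,-1.6,0,85]]
  ]
}}

```text
time: 9.45
eef_pos: [0.5356, -0.1386, 0.0285]
eef_rot: [-0.079, 1.565, 0.077]
ft_force: [5.3, 0.9, 3.2]
width: 0.0848
```

```bash
python3 st.py;python3 pic.py 8
```

```text
9.45 [ 0.5356 -0.1386  0.0285] 0.08482099601224834 [5.3455854  0.89902158 3.24372164]
[[0.005, -0.099, 0.995], [-0.001, 0.995, 0.099], [-1.0, -0.002, 0.004]] toolz yaw deg 5.704165710698483 q6 -0.5896540243133901
```

View pics/c8.png

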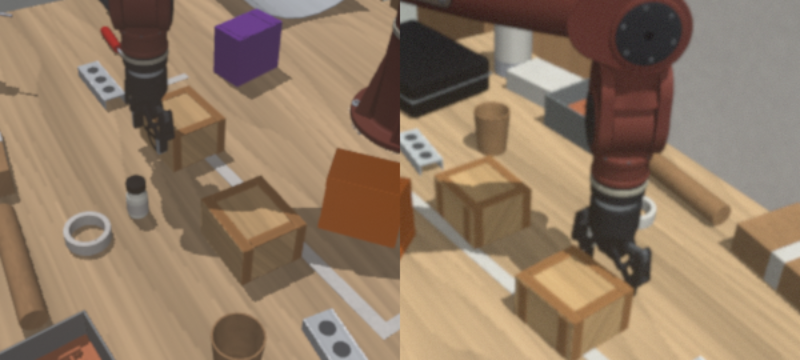

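Request:
{"op": "carry_out", "data": {
  "plan": [
    [[0,0,-0.25,0,85],[0,0,-0.5,0,85],[0,0,-0.75,0,85],[0,0,-1.0,0,85],[0,0,-1.25,0,85],[0,0,-1.5,0,85],[0,0,-1.7,0,85],[0,0,-1.8,0,85]]
  ]
}}

```text
time: 10.35
eef_pos: [0.446, -0.1475, 0.0281]
eef_rot: [-0.079, 1.565, 0.077]
ft_force: [7.7, 0.7, 3.5]
width: 0.085
```

```bash
python3 st.py;python3 pic.py 9;  python3 - <<'E'
import cv2
a=cv2.imread('pics/scene9.png')[130:270,200:340];b=cv2.imread('pics/side9.png')[220:380,300:460]
cv2.imwrite('pics/z9.png',cv2.hconcat([cv2.resize(x,(400,400),interpolation=2) for x in (a,b)]))
E
```

```text
10.35 [ 0.446  -0.1475  0.0281] 0.0850085926714438 [7.69347405 0.68189477 3.48547115]
[[0.004, -0.099, 0.995], [-0.002, 0.995, 0.099], [-1.0, -0.002, 0.004]] toolz yaw deg 5.69381461898247 q6 -0.699105460867769
```

View pics/z9.png

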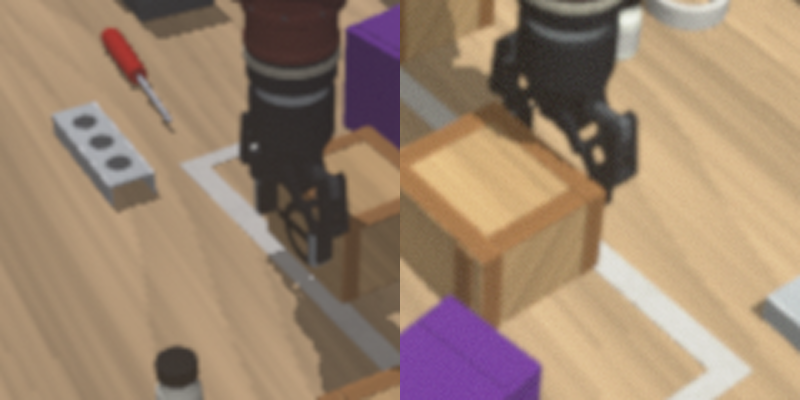

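Run:
```python
from plant import *
from h import *
si=grab_frame("side")
for u,v,z in[(203,190,.08),(95,103,.08),(198,267,0),(86,262,.08)]:
  p=onz(si,300+u*.4,220+v*.4,z);print(p.round(3),'line x',((p[0]-(.4135-.096*p[1]))/1.0046).round(4))
```

```text
[ 0.439 -0.213  0.08 ] line x 0.0051
[ 0.425 -0.088  0.08 ] line x 0.0033
[ 0.438 -0.217  0.   ] line x 0.004
[ 0.325 -0.226  0.08 ] line x -0.11
```

Request:
{"op": "carry_out", "data": {
  "plan": [
    [[0,0,-0.15,0,85],[0,0,-0.3,0,85],[0,0,-0.42,0,85],[0,0,-0.52,0,85],[0,0,-0.52,0,85],[0,0,-0.3,0,85],[0,0,0.2,0,85],[0,0,0.6,0,85]]
  ]
}}

```text
time: 11.3
eef_pos: [0.4754, -0.1438, 0.0266]
eef_rot: [-0.078, 1.569, 0.077]
ft_force: [-0.1, -0.4, 0.2]
width: 0.0847
```

Request:
{"op": "carry_out", "data": {
  "plan": [
    [[0,0,0.3,0,85],[-0.8,0,0.6,0,85],[-1.6,0,1.0,0,85],[-2.4,0,1.4,0,85],[-3.2,0,2.0,0,85],[-3.6,0,2.6,0,85],[-3.6,0,2.8,0,85],[-3.6,0,2.8,0,85]]
  ]
}}

```text
time: 12.1
eef_pos: [0.6148, -0.1297, 0.2063]
eef_rot: [-0.079, 1.57, 0.079]
ft_force: [-0.3, -0.4, -0.7]
width: 0.085
```

```bash
python3 st.py;python3 pic.py 10;  python3 - <<'E'
import cv2
a=cv2.imread('pics/scene10.png')[130:270,200:340];b=cv2.imread('pics/side10.png')[220:380,300:460]
cv2.imwrite('pics/z10.png',cv2.hconcat([cv2.resize(x,(400,400),interpolation=2) for x in (a,b)]))
E
```

```text
12.1 [ 0.6148 -0.1297  0.2063] 0.08495163416486544 [-0.27456311 -0.36420229 -0.7144987 ]
[[-0.0, -0.1, 0.995], [-0.0, 0.995, 0.1], [-1.0, -0.0, -0.0]] toolz yaw deg 5.739826346392205 q6 -0.5157071148130735
```

View pics/z10.png

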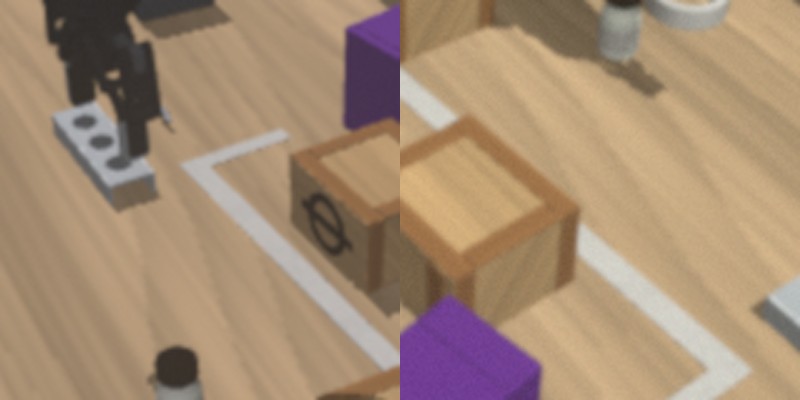

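View pics/scene10.png

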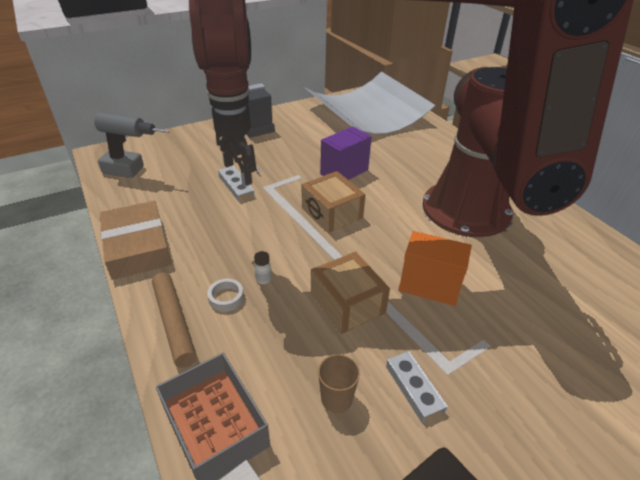

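Run:
```python
from plant import *
from h import *
si=grab_frame("side");sc=grab_frame("scene")
L=lambda p:(p.round(3),'line x',((p[0]-(.4135-.096*p[1]))/1.0046).round(4))
for u,v,z in[(180,210,.08),(67,117,.08),(172,282,0)]: print('si',*L(onz(si,300+u*.4,220+v*.4,z)))
for u,v,z in[(291,155,.08),(373,222,.08),(295,224,0),(374,290,0)]: print('sc',*L(onz(sc,200+u*.35,130+v*.35,z)))
print('other fl,fr',*[L(onz(sc,*p,.08)) for p in((342,327-30),(311,270))])
```

```text
si [ 0.412 -0.22   0.08 ] line x -0.0226
si [ 0.397 -0.09   0.08 ] line x -0.0252
si [ 0.412 -0.219  0.   ] line x -0.0225
sc [ 0.413 -0.212  0.08 ] line x -0.0208
sc [ 0.395 -0.085  0.08 ] line x -0.0269
sc [ 0.411 -0.207  0.   ] line x -0.0221
sc [ 0.391 -0.084  0.   ] line x -0.0303
other fl,fr (array([0.522, 0.189, 0.08 ]), 'line x', np.float64(0.1258)) (array([0.542, 0.09 , 0.08 ]), 'line x', np.float64(0.1368))
```

The underside of the stamped crate is about 24 mm past the edge and square within about 3°. Its width measures 0.13 m, as it should. The arm is clear, so I hand in.

```bash
python3 -c "
from plant import *
print(job_done())"
```

```text
the job is handed in; nothing more can be done
None
```

I tipped both crates over towards the robot. The right-hand one carries the stamp underneath, and I pushed it square across the line with the two open fingers.

- **Stamped crate:** the scene and side views put its underside 21 to 30 mm past the line's near edge, about 24 mm on average. It is within roughly 3° of square to the line and between the line's ends.
- **Other crate:** it lies where it fell, about 130 mm short of that edge, and its underside shows bare wood.
- **Other things on the bench:** the final scene picture showed no visible movement of the bystanders or the orange and purple boxes. I checked this by eye only.
- **Arm:** it was raised clear of everything at hand-in, about 12 s into the 61 s allowed.

No check failed. The two views differed by up to about 8 mm on one lower corner of the stamped crate, which still leaves it within tolerance. The hand-in reports no verdict.

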